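# Lock the battery door of the lighted make-up mirror

### The job

Fresh batteries are in and the mirror's battery door is shut, but its slotted stud is still unlocked. Take the blue key from its white stand, press the stud in with it and turn it a quarter turn clockwise until it drops into its catch and stays in, feeling your way gently so that nothing cracks; then stand the key fully back in its stand and let go. Leave the cologne bottle, the gold compact and the brush alone.

Things in the scene. Friction and masses are not known exactly. Their poses are not given: they have to be found in the camera images.
- mirror: Round lighted make-up mirror lying glass down on a rubber mat, fixed. Mat 220 mm across, 4 mm thick; white back shell 192 mm across, its top at 26 mm; on it the battery housing, 78 (x) by 112 mm (y), whose grey door lies flat at 47 mm. Origin: centre of the mat's underside, z up. The stud's round well (31 mm across) is in the door at x = 0, y = -28 mm. Never push on it hard.
- stud_slot (a point): Centre of the flat floor of the slot in the round steel stud head (26 mm across, in the battery door). z up, x along the slot; this frame sinks and turns with the stud. Slot 20 mm long, closed at both ends, 4.4 mm wide, 5.5 mm deep. Half a turn makes no difference to the key.
- stud_press (a joint): How far the stud is pressed in (m): 0 when unlocked (sprung out). Its spring resists with 4 N at 0 plus 0.45 N per mm, so 6 to 8.5 N near the floor of the catch; once on the hard floor the force climbs with the arm's own stiffness. Push with 10 to 12 N while turning. After turning and letting go it springs up about 2 mm into the catch's notch and stays at about 2.5 to 8 mm.
- stud_turn (a joint): Turn of the stud (rad), growing clockwise seen from above: about 0 unlocked, 1.57 in the catch (1.43 to 1.72 with its play). Pressed past the ledges it turns easily (under 0.04 N m) up to a firm stop at about 1.72; leaning on the stop (over 0.07 N m) cracks it. The blade has some 0.1 rad of play in the slot each way, so the key must turn about 0.1 rad further than the stud.
- key: Key, standing blade down, 76 mm tall, 60 g. Origin: middle of the blade's lower edge, z up. Blade 17 mm wide (x), 2.8 mm thick (y), thinned to 1.8 over its lowest 2 mm, 10 mm long; shank 9 mm; collar 30 mm across, z = 32 to 36; blue handle z = 36 to 76 mm, 30 mm wide (x), 14 mm thick (y), flat faces. In the stand the collar rests on the stand's top, the blade in the hole, at any yaw.
- stand: White ceramic key stand, 64 by 64 mm, 40 mm high, fixed. Origin at the centre of its underside.
- stand_hole (a point): Centre of the mouth of the stand's round hole (23 mm across, 36 mm deep), on its top face, 40 mm above the vanity top. With the key home its origin lies 32 mm below this point.
- cologne: Amber glass cologne bottle with black cap, 32 by 48 mm, 82 mm tall, 160 g, loose. Origin at the centre of its underside. Bystander.
- compact: Round gold compact, 66 mm across, its base 9 mm high, flip-top mirror lid standing open at its +x side, 75 mm tall, loose. Origin at the centre of its underside. Bystander.
- brush: Make-up brush with wooden handle and black head lying flat, 160 mm long along its x (head towards +x), 14 mm high, loose. Origin near its middle, underside. Bystander.
- stud_top (a point): Centre of the stud head's top, 5.5 mm above stud_slot; unlocked it stands 6.5 mm proud of the door. Behind the door a cross pin keeps the stud from turning until pressed past the ledges of the catch, at a depth of 4.5 to 10 mm that differs from mirror to mirror and cannot be seen or read. The catch's hard floor is felt just there, 0.15 mm on. The catch cracks above 20 N (push and twist added up).
There are look-alikes about, which are no part of the job. There is more than one size of the key; the one meant has the size given above.

How it is judged (in metres and radians):
On the way, in this order (a step that is already met when the one before it is completed fails the run):
1. the key's blade is down in the stud's slot (distance between key and stud_slot below 0.0035 m and angle between the x axis of key and the x axis of stud_slot, either way round below 0.25 rad), for 0.1 s.
2. the key, still in the slot, has turned the pressed stud round to its catch (value of joint stud_turn above 1.4 rad and value of joint stud_press above 0.0017 m and distance between key and stud_slot below 0.0045 m), for 0.1 s.
At the end, for the whole second after the job is handed in: The stud is turned past 1.4 rad and held by its catch, pressed in 1.7 to 9 mm, on its own; the released key rests fully home in its stand (collar within 2 mm of the top, within 6 mm of the hole's centre, upright within 0.08 rad); the cologne bottle is upright (value of joint stud_turn above 1.4 rad and value of joint stud_press between 0.0017 and 0.009 m and horizontal distance between key and stand_hole below 0.006 m and z of key in the frame of stand_hole below -0.03 m and angle between key's own z axis and vertical below 0.08 rad and linear speed of key below 0.02 m/s and angle between cologne's own z axis and vertical below 0.1 rad); the robot touches nothing.
It fails at once if the key loads the mirror, its door or stud with more than 20 N (the catch cracks) (contact force between key and mirror above 20 N).
It fails at once if the gripper presses on the mirror with more than 15 N (contact force between the fingers and mirror above 15 N).
It fails at once if the cologne bottle is shifted by more than 20 mm (distance of cologne from where it was at the start of the episode above 0.02 m).
It fails at once if the compact is shifted by more than 20 mm (distance of compact from where it was at the start of the episode above 0.02 m).
It fails at once if the brush is shifted by more than 20 mm (distance of brush from where it was at the start of the episode above 0.02 m).
It also fails if it takes over 64 s, if anything falls off the work surface, if the arm or the gripper's body presses on something with over 40 N, if the wrist force passes 120 N, or if a joint passes its speed limit or range.

### The arm

A 6-joint arm with a two-finger parallel gripper is mounted at the origin on the work surface. World frame = base frame: x ahead of the robot, y to its left, z up, the work surface at z = 0. Lengths are in mm, angles in rad, forces in N, time in s.
With the tool pointing down it reaches from about 400 to 925 mm from the base axis. Payload 12.5 kg.
Tool frame: the origin (TCP) lies midway between the tips of the shut fingers; the grasp point (between the pads) lies 19 mm behind it (env.grip_depth is the distance from the TCP to the grasp point, in mm); z points along the fingers, y is the line along which they close (so a half turn about z gives the same grasp; the last joint's range is limited). The gripper opens to 95 mm and grips with 3 to 60 N. Pads are 20 mm wide; open, the fingers measure 119 mm over their backs; the gripper's body (75 mm by 180 mm) begins 59 mm behind the grasp point.
Start: joints at [-1.364, 0.491, 1.559, -0, 1.092, -0.106], TCP at [192.351, -594.687, 174.661] pointing down, gripper open.
Joint ranges: [-3.1, 3.1], [-0.84, 2.19], [0.05, 2.79], [-1.13, 4.28], [0.06, 2.93], [-2.69, 2.69]. Speed limits (rad/s): [2.22, 2.22, 2.79, 3.14, 3.14, 3.14].

### API

Orientations are given as [roll, pitch, yaw] about the fixed x, y, z axes, in that order (R = Rz(yaw) Ry(pitch) Rx(roll)).
In Python, from cell import monitor, viewer, order, env gives the robot as it stands.
- The arm moves only by the tool move_arm, never from a script. Its argument "moves" is one flat list of numbers, 4 for each row, row after row: the shift along the tool's x, y, z normalised to -1 to 1, where 1 is 0.15 m, then the turn about the tool's z normalised to -1 to 1, where 1 is pi/2 rad. A call has 1 to 10 rows; each row shifts and turns the commanded pose from where the row before left it, along the tool's axes as they then stand; what a row does not reach is not made up. A row lasts 1/8 s, in which the tool goes at most 62.5 mm and 10.7 degrees, less where a joint would pass 70% of its speed; a pose out of reach is approached as far as the arm can. A call with a number of a shift or a turn outside -1 to 1 is refused whole. A call with a gripper value outside its range is refused whole. "claw" is the finger opening in mm, from 0 to 95.1, set as the call begins (left out, the last holds). The fingers move at their own pace and stop on an object; the grip force is fixed at half the most. Time passes only in rows, so rows that do not move let the fingers close. It gives the time, the measured TCP pose, the force, the opening and the grip force at its end, in the units of the state.
- monitor.state(): the state, without advancing time (a new reading comes with each control period).
- viewer.read_camera(name): name is "side" or "top"; returns the picture (420x560x3 uint8, red, green, blue); there is no depth.
- viewer.camera_info(name): a dict with "K" (3x3 intrinsics, pixels), "camera_from_world" (4x4, takes a point from world to camera coordinates). Camera axes: x right, y down, z forward; pixel columns grow to the right and rows downward; lengths in mm; the calibration is good to about 2 mm. A picture is of the moment at which its call begins. camera_info takes no time and is no camera call.
- order.job_done(): hands the job in; it is judged then, once.
The state is a dict: "t": time; "joints": joint angles; "qvel": joint speeds; "tau": joint torques, N m; "eef_pos": TCP position; "tcp_rot": TCP orientation; "ft_force": force on the tool from outside, world axes, zero at the start; "moment": the same for the moment, N m; "opening": opening from 0.0 (shut) to 1.0 (fully open); "grip_force": force on a finger pad.
Only numpy, scipy, OpenCV 4.12 (cv2) and the standard library are available. Lean on these libraries where they do the work, as an engineer would, in place of code of your own. Each camera call takes 0.05 s, during which the arm holds its last target. There are 200 camera calls.

## Working session

There is one attempt and no reset: what is moved stays moved. The work goes in short steps, Python scripts to look and compute and a tool call to move; the robot and the scene stay as the last step left them, time stands still between calls to the robot, and variables do not carry over. Pictures are saved under pics/ and viewed, at most 10 in all, crops included, and the job is handed in when it is done.

Besides the shell and the picture viewer there is one more tool, called as a command line: name --argument value ..., lists and objects as JSON in quotes. move_arm: Moves the arm, as the interface text tells. Scaled input: -1 to 1 covers 0.15 m each way for a shift and pi/2 rad each way for a turn. Its arguments: {"type":"object","properties":{"moves":{"type":"array"},"claw":{"type":"number"}},"required":["moves"]}

```bash
mkdir -p pics; ls; cat > h.py <<'E'
from cell import monitor, viewer, order, env
import numpy as np, cv2
def cam(n):
    i=viewer.camera_info(n); return np.array(i["K"]),np.array(i["camera_from_world"])
def ray(n,u,v,z):
    K,T=cam(n);R=T[:3,:3];c=-R.T@T[:3,3];d=R.T@np.linalg.inv(K)@[u,v,1]
    return c+d*(z-c[2])/d[2]
def proj(n,p):
    K,T=cam(n);q=K@(T[:3,:3]@np.array(p,float)+T[:3,3]);return q[:2]/q[2]
def shot(n,f=None):
    im=viewer.read_camera(n)[:,:,::-1].copy()
    if f: cv2.imwrite(f,im)
    return im
def crop(im,f,x0,y0,x1,y1,s):
    cv2.imwrite(f,cv2.resize(im[y0:y1,x0:x1],None,fx=s,fy=s,interpolation=cv2.INTER_CUBIC))
E
python3 - <<'E'
from h import *
a=shot("top","pics/top0.png");b=shot("side","pics/side0.png")
for n in("top","side"):
    K,T=cam(n);print(n,K[0,0],(-T[:3,:3].T@T[:3,3]).round(),T[:3,:3].round(2).tolist())
s=monitor.state();print(s)
E
```

```text
pics
top 477.0634157273613 [448.  32. 799.] [[-0.01, -1.0, -0.01], [-0.99, 0.01, -0.16], [0.16, 0.01, -0.99]]
side 395.6796972318636 [434. 559. 424.] [[-0.96, -0.3, 0.01], [-0.17, 0.53, -0.83], [0.24, -0.8, -0.56]]
{'t': 0.1, 'joints': array([-1.36359055e+00,  4.91492905e-01,  1.55940054e+00, -1.65462050e-06,
        1.09170470e+00, -1.05622503e-01]), 'qvel': array([ 0.00111768, -0.00169715, -0.00118008,  0.00118448, -0.00035019,
       -0.00122406]), 'tau': array([ 2.79774787e-03, -6.13622904e+01, -2.58605307e+01,  6.94000209e-02,
        4.69980575e-02, -6.46603053e-05]), 'eef_pos': array([ 192.29785631, -594.40631003,  174.12002361]), 'tcp_rot': array([-3.14059262e+00, -1.04545300e-04,  3.12828990e-01]), 'ft_force': array([ 0.0746628 ,  0.32027175, -0.21237639]), 'moment': array([0.06408116, 0.0259846 , 0.02905685]), 'grip_force': 0.0, 'opening': 1.001988941478115}
```

View pics/top0.png

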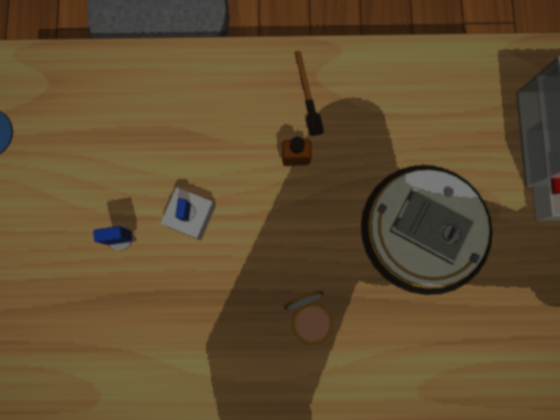

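View pics/side0.png

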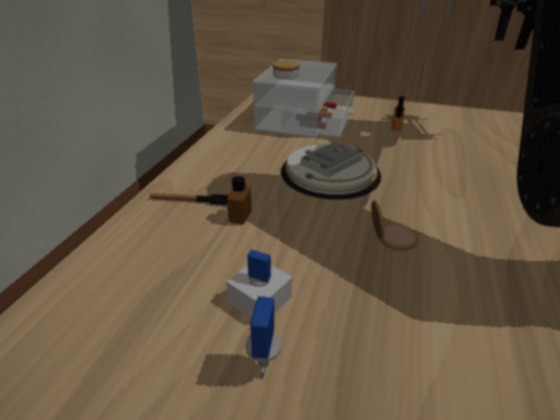

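Top view: candidates for the key are the blue handle in the white stand at (183,210) and a larger blue key outside the stand at (112,235). In the side view they are at (259,266) and (263,327). The one in the stand fits the description; I'll check it in a close crop together with the stud at (451,232).

```bash
python3 - <<'E'
from h import *
a=cv2.imread("pics/top0.png");b=cv2.imread("pics/side0.png")
f=lambda im,x,y,w:cv2.resize(im[y-w:y+w,x-w:x+w],(390,390),interpolation=cv2.INTER_CUBIC)
m=np.hstack([f(a,186,212,32),f(a,440,230,36)])
m2=np.clip(m.astype(float)*1.7,0,255).astype(np.uint8)
cv2.imwrite("pics/crop1.png",m2)
hsv=cv2.cvtColor(a,cv2.COLOR_BGR2HSV)
def comps(mask,name,mn=60):
    n,l,s,c=cv2.connectedComponentsWithStats(mask)
    for i in range(1,n):
        if s[i,4]>mn:
            pts=np.argwhere(l==i)[:,::-1].astype(np.float32)
            print(name,s[i],c[i].round(1),cv2.minAreaRect(pts))
comps(cv2.inRange(hsv,(105,150,40),(125,255,255)),"blue top")
comps(cv2.inRange(hsv[150:260,140:240],(0,0,90),(180,60,255)),"white top(+140,150)")
hb=cv2.cvtColor(b,cv2.COLOR_BGR2HSV)
comps(cv2.inRange(hb,(105,150,40),(125,255,255)),"blue side")
for n,u,v,z in[("top",183,210,76+8),("top",188,212,40),("top",451,232,53.5),("top",428,229,4),("top",296,144,82),("top",312,323,9),("top",305,300,40),("top",112,235,76)]:print(n,u,v,ray(n,u,v,z).round(1))
E
```

```text
blue top [  0 114  11  37 289] [  4.  131.8] ((5.0, 132.0), (36.0, 10.0), 90.0)
blue top [176 199  11  20 158] [181.2 208.6] ((181.26998901367188, 208.6099853515625), (8.626703262329102, 18.667617797851562), 8.130102157592773)
blue top [ 94 227  32  16 373] [108.8 234.9] ((109.2051773071289, 235.0837860107422), (14.521461486816406, 29.72718048095703), 81.25383758544922)
white top(+140,150) [  21   38   51   50 1263] [46.9 63.2] ((46.097633361816406, 62.165687561035156), (39.69231033325195, 40.84615707397461), 22.61986541748047)
blue side [249 251  21  30 524] [258.9 265.3] ((259.0, 265.5), (29.0, 20.0), 90.0)
blue side [ 251  297   22   61 1090] [262.  326.8] ((261.5, 327.0), (60.0, 21.0), 90.0)
top 183 210 [567.  185.8  84. ]
top 188 212 [571. 187.  40.]
top 451 232 [ 532.6 -229.2   53.5]
top 428 229 [ 543.7 -208.6    4. ]
top 296 144 [669.7  12.3  82. ]
top 312 323 [392.3 -11.2   9. ]
top 305 300 [429.6   0.7  40. ]
top 112 235 [530.7 295.2  76. ]
```

View pics/crop1.png

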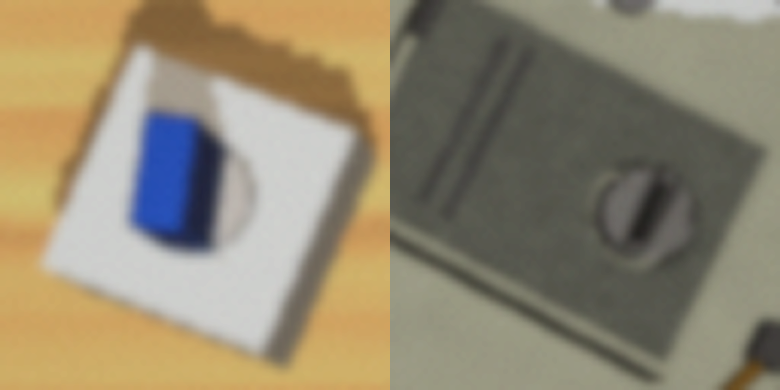

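The crop shows the short blue key upright in the white stand, with the top face of its handle centred near top pixel (181.3,207.9). The stud slot runs from (454.6,227.6) to (449.0,238.7).

```bash
python3 - <<'E'
from h import *
L=lambda x,y:(154+x/6.094,180+y/6.094)
Rr=lambda x,y:(404+x/5.417,194+y/5.417)
yaw=lambda p,q:np.arctan2(*(q-p)[[1,0]])
P=lambda uv,z:ray("top",*uv,z)
print("keytop",P(L(165,170),84), "yaw",yaw(P(L(160,226),84),P(L(172,114),84)), yaw(P(L(133,222),84),P(L(149,112),84)),yaw(P(L(187,232),84),P(L(196,118),84)))
print("stand",P(L(205,199),40))
a,b=P(Rr(244,242),53.5),P(Rr(274,182),53.5)
print("slot",(a+b)/2,yaw(a,b),np.linalg.norm(a-b),"head",P(Rr(258,210),53.5))
# door corners long edges -> mirror yaw; door y-axis line
c=[P(Rr(*q),47) for q in[(375,152),(275,355)]];print("door edge yaw",yaw(c[1],c[0]),np.linalg.norm(c[0]-c[1]))
# side-view blue handle centre check
print(proj("side",[*P(L(165,170),84)[:2],64]))
E
```

```text
keytop [570.25238263 188.77292652  84.        ] yaw -0.08125155103917092 -0.11740174565690116 -0.05492473319885284
stand [569.89151114 187.5982527   40.        ]
slot [ 530.84622005 -230.39115203   53.5       ] -0.5150599654522375 19.929566820166333 head [ 531.4144488  -230.13295955   53.5       ]
door edge yaw -0.5134507927640495 67.59526864051811
[259.54266979 265.65443047]
```

```bash
cat >> h.py <<'E'
def plan(tgt,yaw,n,dec=3,start=None):
    """rows from measured (or given x,y,z,yaw) pose to the target, tool pointing down"""
    s=monitor.state()
    p=np.r_[s["eef_pos"],s["tcp_rot"][2]] if start is None else np.array(start,float)
    g=np.r_[tgt,yaw].astype(float); out=[]
    for k in range(n):
        d=(g-p)/(n-k);c,si=np.cos(p[3]),np.sin(p[3])
        r=np.round([(d[0]*c+d[1]*si)/150,(d[0]*si-d[1]*c)/150,-d[2]/150,-d[3]/(np.pi/2)],dec);out.append(r)
        x,y=r[:2]*150;p=p+[x*c+y*si,x*si-y*c,-r[2]*150,-r[3]*np.pi/2]
        print(", ".join("%g"%v for v in r)+",")
    print("end",p.round(3))
E
python3 -c "
from h import *
plan([570,188,130],3.056,18)"
```

```text
0.222, -0.233, 0.016, -0.097,
0.255, -0.196, 0.016, -0.097,
0.282, -0.155, 0.016, -0.097,
0.302, -0.111, 0.016, -0.097,
0.315, -0.064, 0.016, -0.097,
0.321, -0.015, 0.016, -0.097,
0.32, 0.034, 0.017, -0.097,
0.311, 0.082, 0.016, -0.097,
0.295, 0.129, 0.017, -0.097,
0.272, 0.172, 0.016, -0.097,
0.243, 0.211, 0.017, -0.097,
0.208, 0.246, 0.016, -0.097,
0.168, 0.274, 0.017, -0.097,
0.125, 0.297, 0.016, -0.097,
0.078, 0.312, 0.017, -0.097,
0.03, 0.321, 0.016, -0.097,
-0.019, 0.321, 0.017, -0.097,
-0.067, 0.315, 0.016, -0.097,
end [569.993 188.036 130.02    3.055]
```

move_arm --moves '[0.222,-0.233,0.016,-0.097,0.255,-0.196,0.016,-0.097,0.282,-0.155,0.016,-0.097,0.302,-0.111,0.016,-0.097,0.315,-0.064,0.016,-0.097,0.321,-0.015,0.016,-0.097,0.32,0.034,0.017,-0.097,0.311,0.082,0.016,-0.097,0.295,0.129,0.017,-0.097,0.272,0.172,0.016,-0.097]' --claw 70

```text
t: 1.35
eef_pos: [402.5, -158.6, 150.2]
tcp_rot: [3.142, 0.0, 1.841]
ft_force: [1.0, -0.0, -0.4]
opening: 0.736
grip_force: 0.0
```

move_arm --moves '[0.243,0.211,0.017,-0.097,0.208,0.246,0.016,-0.097,0.168,0.274,0.017,-0.097,0.125,0.297,0.016,-0.097,0.078,0.312,0.017,-0.097,0.03,0.321,0.016,-0.097,-0.019,0.321,0.017,-0.097,-0.067,0.315,0.016,-0.097,0,0,0,0]'

```text
t: 2.48
eef_pos: [570.5, 190.2, 129.6]
tcp_rot: [-3.142, -0.001, 3.06]
ft_force: [-0.8, 0.3, -1.0]
opening: 0.737
grip_force: 0.0
```

```bash
python3 - <<'E'
from h import *
s=monitor.state();print(s["t"],s["eef_pos"],s["tcp_rot"],s["joints"].round(2),s["ft_force"],s["opening"])
plan([570,188,49],3.06,5)
a=shot("top");b=shot("side")
f=lambda im,x,y,w:cv2.resize(im[y-w:y+w,x-w:x+w],(390,390),interpolation=cv2.INTER_CUBIC)
m=np.hstack([f(a,186,212,50),f(b,259,270,70)])
cv2.imwrite("pics/crop2.png",np.clip(m.astype(float)*1.6,0,255).astype(np.uint8))
E
```

```text
2.475 [570.46789872 190.16044217 129.5807887 ] [-3.14154213e+00 -5.69122631e-04  3.05982288e+00] [ 0.21  0.51  1.67  0.    0.97 -1.28] [-0.8056449   0.32487163 -0.96021597] 0.7367389602440245
0, -0.003, 0.107, -0,
0, -0.003, 0.108, -0,
0.001, -0.003, 0.107, -0,
0, -0.003, 0.108, -0,
0.001, -0.003, 0.107, -0,
end [569.985 187.942  49.031   3.06 ]
```

View pics/crop2.png

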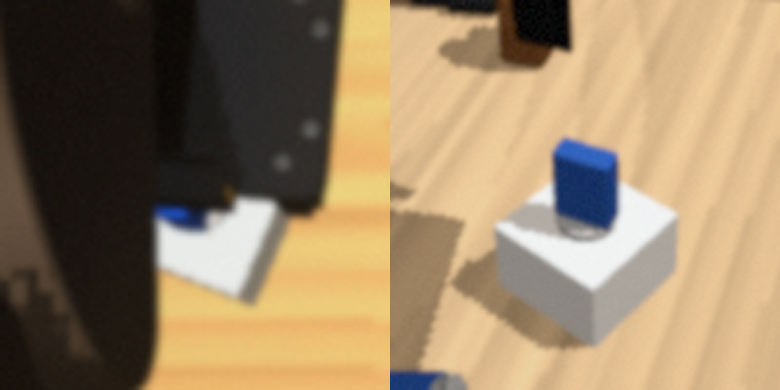

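The key is untouched and upright in the side crop. I'll check where the fingers should appear in that view.

```bash
python3 - <<'E'
from h import *
for y in(150,190,230):print(y,proj("side",[570,y,130]),proj("top",[570,y,130]))
a=shot("side");a[::1]
cv2.imwrite("pics/side1.png",np.clip(a.astype(float)*1.4,0,255).astype(np.uint8))
E
```

```text
150 [268.49607852 209.14464845] [201.28777028 202.40970075]
190 [258.42577594 226.51066039] [173.30915316 202.7075846 ]
230 [246.95609779 246.28986426] [145.3546677  203.00521152]
```

View pics/side1.png

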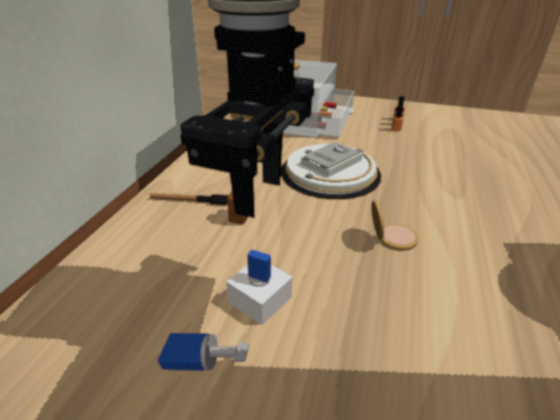

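The side view shows the look-alike key has toppled (it was already leaning) to (200,350). Finger tips are at about (244,215) and (272,183), higher than expected, so I'll triangulate a finger corner.

```bash
python3 - <<'E'
from h import *
def tri(a,b):
    A=[];
    for n,(u,v) in(("top",a),("side",b)):
        K,T=cam(n);P=K@T[:3];A+= [u*P[2]-P[0],v*P[2]-P[1]]
    A=np.array(A);return np.linalg.lstsq(A[:,:3],-A[:,3],rcond=None)[0]
print(tri((219.3,215.8),(282,183)))
for z in(130,150,170,180):print(z,proj("side",[570,190,z]),proj("side",[570,150,z]),proj("top",[560,138,z]))
s=monitor.state();print(s["opening"],s["eef_pos"],env.grip_depth)
E
```

```text
[552.01894672 121.65947733 155.23483778]
130 [258.42577594 226.51066039] [268.49607852 209.14464845] [209.5822254  209.23274062]
150 [258.09506852 213.25091579] [268.40534364 196.33313185] [207.3345841  206.86007524]
170 [257.74863048 199.3604509 ] [268.31056784 182.95104661] [204.94825099 204.34100338]
180 [257.56915752 192.16446603] [268.26157928 176.03399541] [203.69900057 203.02226394]
0.735261603394663 [569.51943852 187.19547481 130.18886381] 18.8
```

```bash
python3 - <<'E'
from h import *
def rayy(n,u,v,y):
    K,T=cam(n);R=T[:3,:3];c=-R.T@T[:3,3];d=R.T@np.linalg.inv(K)@[u,v,1]
    return c+d*(y-c[1])/d[1]
print(rayy("side",244,216,230),rayy("side",272,183,148))
print("start",proj("side",[192,-594,174]),[proj("side",[192+60*np.sin(.313)*k,-594-60*np.cos(.313)*k,174]).round(1) for k in(-1,1)])
a=cv2.imread("pics/side0.png");b=cv2.imread("pics/side1.png")
m=np.hstack([cv2.resize(a[0:70,480:550],(390,390)),cv2.resize(b[130:230,210:310],(390,390))])
cv2.imwrite("pics/crop3.png",np.clip(m.astype(float)*1.8,0,255).astype(np.uint8))
E
```

```text
[571.82575255 230.         172.52959354] [565.75388336 148.         169.56647829]
start [503.01208144  61.68963066] [array([515.3,  68.1]), array([491.9,  55.9])]
```

View pics/crop3.png

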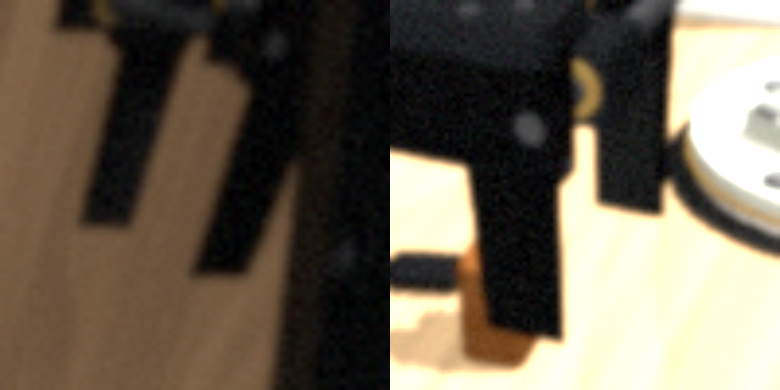

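Start-pose tips at (499,40) and (520,48) also show higher than the stated TCP. I'll close the fingers in the air and see whether the tips swing down.

move_arm --moves '[0,0,0,0,0,0,0,0,0,0,0,0,0,0,0,0,0,0,0,0,0,0,0,0]' --claw 25

```text
t: 3.38
eef_pos: [570.1, 187.7, 130.5]
tcp_rot: [-3.142, -0.0, 3.055]
ft_force: [-0.8, -0.0, 0.4]
opening: 0.268
grip_force: 0.0
```

```bash
python3 - <<'E'
from h import *
b=shot("side","pics/side2.png");s=monitor.state();print(s["t"],s["eef_pos"],s["opening"])
g=b[120:250].max(2)
for u in range(228,292,4):
    r=np.where(g[:,u]<38)[0];print(u,r.max()+120 if len(r) else None,end="; ")
h=cv2.cvtColor(b,cv2.COLOR_BGR2HSV);m=cv2.inRange(h,(105,150,40),(125,255,255));print(cv2.connectedComponentsWithStats(m)[2:])
E
```

```text
3.425 [570.04971493 187.7490422  130.47139713] 0.26466964319730735
228 170; 232 171; 236 190; 240 190; 244 202; 248 203; 252 203; 256 204; 260 205; 264 191; 268 191; 272 182; 276 147; 280 143; 284 179; 288 184; (array([[     0,      0,    560,    420, 233401],
       [   249,    251,     21,     30,    512],
       [   159,    334,     46,     36,   1287]], dtype=int32), array([[280.08385568, 208.59342505],
       [258.88476562, 265.3203125 ],
       [181.81740482, 351.7031857 ]]))
```

View pics/side2.png

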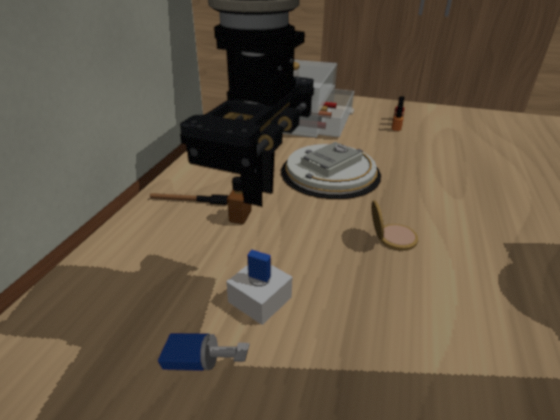

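With the fingers at 25 mm the tips show around (258,198), about 40 mm above the stated TCP. I'll trust the stated pose first: descend to z = 49, close, and check the opening.

move_arm --moves '[0,0,0.1,0,0,0,0.1,0,0,0,0.1,0,0,0,0.1,0,0,0,0.1,0,0,0,0.043,0,0,0,0,0,0,0,0,0]' --claw 45

```text
t: 4.42
eef_pos: [570.4, 187.8, 49.5]
tcp_rot: [3.141, 0.001, 3.055]
ft_force: [0.2, -0.2, 0.0]
opening: 0.475
grip_force: 0.0
```

```bash
python3 - <<'E'
from h import *
b=shot("side");a=shot("top");s=monitor.state();print(s["eef_pos"],s["tcp_rot"],s["ft_force"])
f=lambda im,x,y,w:cv2.resize(im[y-w:y+w,x-w:x+w],(390,390),interpolation=cv2.INTER_CUBIC)
m=np.hstack([f(b,259,250,50),f(a,190,212,50)])
cv2.imwrite("pics/crop4.png",np.clip(m.astype(float)*1.6,0,255).astype(np.uint8))
E
```

```text
[570.36732448 187.79112771  49.58509124] [3.14139047e+00 9.60891713e-04 3.05541568e+00] [-0.34922115  0.81897815  0.21607913]
```

View pics/crop4.png

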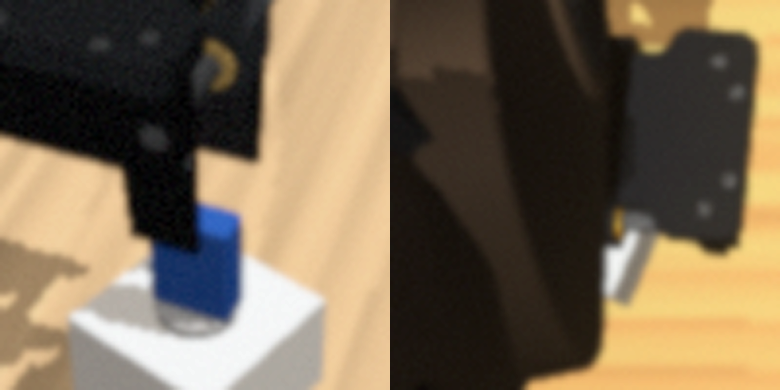

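The visible finger tips still sit around the top of the handle at crop (165,243) and (230,158). I'll close and feel.

move_arm --moves '[0,0,0,0,0,0,0,0,0,0,0,0,0,0,0,0,0,0,0,0]' --claw 5

```text
t: 5.15
eef_pos: [570.1, 187.7, 49.0]
tcp_rot: [-3.141, 0.0, 3.055]
ft_force: [-0.9, -0.0, -0.1]
opening: 0.065
grip_force: 0.0
```

It closed on air, so the real finger tips are about 41 mm above the reported TCP. I'll open and go down 38 mm more, gently.

move_arm --moves '[0,0,0,0,0,0,0,0,0,0,0,0,0,0,0.05,0,0,0,0.05,0,0,0,0.05,0,0,0,0.05,0,0,0,0.05,0]' --claw 45

```text
t: 6.15
eef_pos: [570.0, 187.7, 10.9]
tcp_rot: [-3.141, -0.0, 3.055]
ft_force: [-0.5, 0.3, 0.2]
opening: 0.475
grip_force: 0.0
```

```bash
python3 - <<'E'
from h import *
b=shot("side");s=monitor.state();print(s["eef_pos"],s["ft_force"])
f=lambda im,x,y,w:cv2.resize(im[y-w:y+w,x-w:x+w],(390,390),interpolation=cv2.INTER_CUBIC)
cv2.imwrite("pics/crop5.png",np.clip(f(b,259,260,45).astype(float)*1.8,0,255).astype(np.uint8))
E
```

```text
[569.59903027 187.61685088  10.06912507] [-0.11033803 -0.37101719 -1.77091347]
```

View pics/crop5.png

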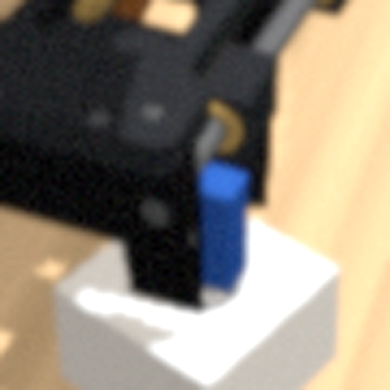

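The fingers now straddle the handle, with the near tip just above the stand at crop (170,298). Closing.

move_arm --moves '[0,0,0,0,0,0,0,0,0,0,0,0,0,0,0,0,0,0,0,0,0,0,0,0]' --claw 2

```text
t: 6.95
eef_pos: [570.2, 187.8, 11.8]
tcp_rot: [3.142, 0.0, 3.055]
ft_force: [0.2, 0.9, 2.5]
opening: 0.144
grip_force: 30.0
```

```bash
python3 - <<'E'
from h import *
s=monitor.state();print(s["eef_pos"],s["tcp_rot"],s["ft_force"],s["opening"],s["grip_force"],s["moment"])
E
```

```text
[570.21744229 187.81673937  11.79400228] [3.14150979e+00 4.46530570e-04 3.05540751e+00] [0.20485794 0.91221871 2.54659579] 0.14444844745248514 30.00054895877838 [ 0.16471552 -0.06557771  0.0202679 ]
```

Gripped: 13.7 mm, 30 N. Now lift and plan the transit to the stud.

```bash
python3 -c "
from h import *
plan([531.2,-230.2,86],2.626,10,start=[570.2,187.8,86,3.055])"
```

```text
0.002, -0.28, -0, 0.027,
-0.01, -0.28, -0, 0.027,
-0.022, -0.279, -0, 0.027,
-0.034, -0.278, -0, 0.027,
-0.045, -0.276, -0, 0.028,
-0.058, -0.274, -0, 0.027,
-0.069, -0.271, -0, 0.028,
-0.081, -0.268, -0, 0.027,
-0.092, -0.264, -0, 0.028,
-0.104, -0.26, -0, 0.027,
end [ 531.178 -230.241   86.       2.626]
```

move_arm --moves '[0,0,-0.05,0,0,0,-0.1,0,0,0,-0.1,0,0,0,-0.1,0,0,0,-0.1,0,0,0,-0.05,0,0,0,0,0]'

```text
t: 7.82
eef_pos: [570.2, 187.8, 87.1]
tcp_rot: [3.141, 0.001, 3.055]
ft_force: [0.1, 1.1, -1.1]
opening: 0.15
grip_force: 30.0
```

move_arm --moves '[0.002,-0.28,0,0.027,-0.01,-0.28,0,0.027,-0.022,-0.279,0,0.027,-0.034,-0.278,0,0.027,-0.045,-0.276,0,0.028,-0.058,-0.274,0,0.027,-0.069,-0.271,0,0.028,-0.081,-0.268,0,0.027,-0.092,-0.264,0,0.028,-0.104,-0.26,0,0.027]'

```text
t: 9.07
eef_pos: [530.7, -231.6, 85.9]
tcp_rot: [-3.142, -0.001, 2.625]
ft_force: [0.3, -0.9, 0.4]
opening: 0.147
grip_force: 30.0
```

move_arm --moves '[0,0,0.08,0,0,0,0.04,0,0,0,0,0,0,0,0,0]'

```text
t: 9.57
eef_pos: [531.5, -229.5, 68.7]
tcp_rot: [-3.142, 0.0, 2.628]
ft_force: [-0.2, 0.7, -0.5]
opening: 0.143
grip_force: 30.0
```

```bash
python3 - <<'E'
from h import *
s=monitor.state();print(s["t"],s["eef_pos"],s["tcp_rot"],s["joints"].round(2),s["ft_force"])
b=shot("side","pics/side3.png");a=shot("top","pics/top3.png")
p=s["eef_pos"]
for n in("side","top"):
    for q in([p[0],p[1],p[2]-3.5],[p[0],p[1],p[2]+34],[531.2,-230.2,53.5]):print(n,proj(n,q).round(1))
m=b[120:190,290:390];m=cv2.resize(m,None,fx=7.8,fy=7.8,interpolation=cv2.INTER_CUBIC)
cv2.imwrite("pics/crop6.png",np.clip(m.astype(float)*1.3,0,255).astype(np.uint8))
E
```

```text
9.575 [ 531.47826038 -229.48622873   68.71080742] [-3.14155022e+00  5.70669016e-05  2.62793589e+00] [-0.52  0.55  1.78 -0.    0.81 -1.58] [-0.17306091  0.68982753 -0.54771458]
side [340.8 142.2]
side [342.5 125.7]
side [340.4 147.1]
top [453.8 231.9]
top [462.8 228.9]
top [451.7 232.9]
```

View pics/crop6.png

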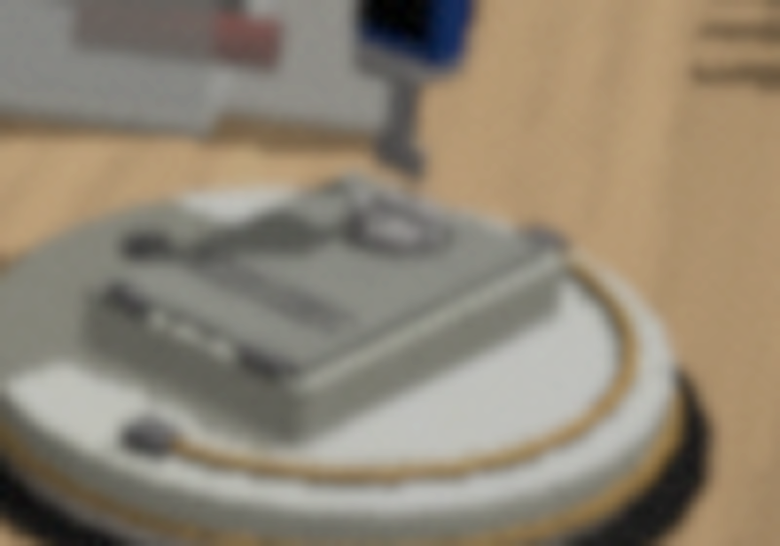

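The blade's lower edge is at side (341.5,141.5), over the stud head at (340.3,149). That agrees with the projections, so I'll descend gently.

move_arm --moves '[0,0,0.02,0,0,0,0.02,0,0,0,0.013,0,0,0,0,0]'

```text
t: 10.18
eef_pos: [531.1, -230.3, 60.4]
tcp_rot: [-3.142, -0.0, 2.626]
ft_force: [0.7, -0.1, -0.1]
opening: 0.146
grip_force: 30.0
```

move_arm --moves '[0,0,0.007,0,0,0,0.007,0,0,0,0,0]'

```text
t: 10.55
eef_pos: [531.2, -230.3, 58.5]
tcp_rot: [-3.142, -0.0, 2.627]
ft_force: [-0.7, -0.2, -0.3]
opening: 0.146
grip_force: 30.0
```

move_arm --moves '[0,0,0.007,0,0,0,0.007,0,0,0,0,0]'

```text
t: 10.92
eef_pos: [531.2, -230.3, 56.3]
tcp_rot: [-3.142, -0.0, 2.627]
ft_force: [-0.1, 0.8, -1.1]
opening: 0.146
grip_force: 30.0
```

move_arm --moves '[0,0,0.007,0,0,0,0,0]'

```text
t: 11.18
eef_pos: [531.2, -230.3, 55.3]
tcp_rot: [-3.142, -0.0, 2.627]
ft_force: [0.9, 0.4, -0.9]
opening: 0.145
grip_force: 30.0
```

move_arm --moves '[0,0,0.007,0,0,0,0,0]'

```text
t: 11.42
eef_pos: [531.2, -230.3, 54.3]
tcp_rot: [-3.142, -0.0, 2.627]
ft_force: [-0.6, 0.2, -1.5]
opening: 0.147
grip_force: 30.0
```

move_arm --moves '[0,0,0.007,0,0,0,0,0]'

```text
t: 11.68
eef_pos: [531.2, -230.3, 53.2]
tcp_rot: [-3.142, -0.0, 2.627]
ft_force: [0.1, -0.2, -1.1]
opening: 0.142
grip_force: 30.0
```

move_arm --moves '[0,0,0.007,0,0,0,0,0]'

```text
t: 11.92
eef_pos: [531.2, -230.3, 52.1]
tcp_rot: [-3.142, -0.0, 2.627]
ft_force: [0.6, -0.2, -1.3]
opening: 0.145
grip_force: 30.0
```

move_arm --moves '[0,0,0.007,0,0,0,0,0]'

```text
t: 12.18
eef_pos: [531.3, -230.4, 51.4]
tcp_rot: [-3.142, 0.0, 2.627]
ft_force: [-0.9, 0.5, 3.4]
opening: 0.146
grip_force: 30.0
```

move_arm --moves '[0,0,0.007,0,0,0,0,0]'

```text
t: 12.42
eef_pos: [531.3, -230.4, 50.2]
tcp_rot: [-3.142, 0.0, 2.627]
ft_force: [-0.5, 0.9, 2.9]
opening: 0.146
grip_force: 30.0
```

Contact came at TCP 51.4, the height predicted for the slot floor, with the spring's 4 N. Press on until the hard floor is felt.

move_arm --moves '[0,0,0.007,0,0,0,0.007,0,0,0,0,0]'

```text
t: 12.8
eef_pos: [531.3, -230.4, 48.0]
tcp_rot: [-3.142, 0.0, 2.627]
ft_force: [-0.2, 0.4, 4.7]
opening: 0.149
grip_force: 30.0
```

move_arm --moves '[0,0,0.005,0,0,0,0,0]'

```text
t: 13.05
eef_pos: [531.3, -230.4, 47.3]
tcp_rot: [-3.142, 0.0, 2.627]
ft_force: [0.0, 0.4, 5.6]
opening: 0.146
grip_force: 30.0
```

move_arm --moves '[0,0,0.005,0,0,0,0,0]'

```text
t: 13.3
eef_pos: [531.3, -230.4, 46.8]
tcp_rot: [-3.142, 0.0, 2.627]
ft_force: [-0.9, 1.6, 8.4]
opening: 0.144
grip_force: 30.0
```

move_arm --moves '[0,0,0.004,0,0,0,0,0]'

```text
t: 13.55
eef_pos: [531.4, -230.4, 46.7]
tcp_rot: [-3.142, 0.001, 2.627]
ft_force: [-2.1, 1.1, 11.8]
opening: 0.146
grip_force: 30.0
```

Hard floor at about 4.7 mm depth, 12 N. Start turning clockwise (positive about the tool's z).

move_arm --moves '[0,0,0,0.06,0,0,0,0.06,0,0,0,0.06,0,0,0,0]'

```text
t: 14.05
eef_pos: [531.7, -230.7, 46.7]
tcp_rot: [3.141, 0.002, 2.343]
ft_force: [-1.5, -0.5, 11.5]
opening: 0.146
grip_force: 30.0
```

```bash
python3 -c "
from h import *
s=monitor.state();print(s['eef_pos'],s['tcp_rot'],s['ft_force'],s['moment'],s['joints'][5])"
```

```text
[ 531.69823425 -230.66003219   46.72667459] [3.14127928e+00 1.60754459e-03 2.34250417e+00] [-1.49902944 -0.48821003 11.47428207] [0.06856769 0.06253966 0.02672221] -1.2947561866022517
```

move_arm --moves '[0,0,0,0.08,0,0,0,0.08,0,0,0,0.08,0,0,0,0.08,0,0,0,0]'

```text
t: 14.68
eef_pos: [531.6, -230.7, 46.7]
tcp_rot: [3.141, 0.001, 1.84]
ft_force: [-1.2, 0.5, 11.3]
opening: 0.149
grip_force: 30.0
```

move_arm --moves '[0,0,0,0.08,0,0,0,0.08,0,0,0,0.08,0,0,0,0.08,0,0,0,0]'

```text
t: 15.3
eef_pos: [531.4, -230.8, 46.7]
tcp_rot: [3.141, 0.001, 1.337]
ft_force: [-2.3, -0.9, 12.7]
opening: 0.147
grip_force: 30.0
```

```bash
python3 -c "
from h import *
s=monitor.state();print(s['eef_pos'],s['tcp_rot'],s['ft_force'],s['moment'],s['joints'][5])"
```

```text
[ 531.40798733 -230.79399533   46.69863412] [3.14058672e+00 8.05934875e-04 1.33687825e+00] [-2.335174   -0.93041976 12.7158891 ] [-0.20976883  0.52106427  0.05490457] -0.2890270401396119
```

move_arm --moves '[0,0,0,0.06,0,0,0,0.06,0,0,0,0.06,0,0,0,0]'

```text
t: 15.8
eef_pos: [531.4, -230.8, 46.7]
tcp_rot: [3.14, 0.001, 1.055]
ft_force: [-3.1, -1.5, 11.6]
opening: 0.142
grip_force: 30.0
```

```bash
python3 -c "
from h import *
s=monitor.state();print(s['eef_pos'],s['tcp_rot'],s['ft_force'],s['moment'],s['joints'][5])"
```

```text
[ 531.36346299 -230.77569084   46.71483058] [3.14049551e+00 5.50825895e-04 1.05466634e+00] [-3.10844162 -1.45309207 11.64652348] [-0.27027267  0.58741332 -0.00558499] -0.006734246484648677
```

move_arm --moves '[0,0,0,0.03,0,0,0,0.03,0,0,0,0]'

```text
t: 16.18
eef_pos: [531.3, -230.8, 46.7]
tcp_rot: [3.14, 0.0, 0.961]
ft_force: [-3.3, -0.9, 12.0]
opening: 0.146
grip_force: 30.0
```

```bash
python3 -c "
from h import *
s=monitor.state();print(s['eef_pos'],s['tcp_rot'],s['ft_force'],s['moment'],s['joints'][5])"
```

```text
[ 531.34260782 -230.76305836   46.72080899] [3.14046368e+00 4.47640745e-04 9.61136095e-01] [-3.3358623  -0.87543252 11.9673826 ] [-0.30215964  0.61938532  0.02841012] 0.08679759669221376
```

Turned 1.67 rad with no stop felt. Ease off and feel whether the stud stays in its notch.

move_arm --moves '[0,0,-0.008,0,0,0,-0.008,0,0,0,0,0]'

```text
t: 16.55
eef_pos: [531.3, -230.6, 48.4]
tcp_rot: [3.141, 0.0, 0.962]
ft_force: [-2.2, -3.3, 4.2]
opening: 0.145
grip_force: 30.0
```

move_arm --moves '[0,0,-0.008,0,0,0,0,0,0,0,0,0]'

```text
t: 16.92
eef_pos: [531.3, -230.2, 49.3]
tcp_rot: [-3.141, -0.0, 0.962]
ft_force: [0.7, -1.1, 0.5]
opening: 0.143
grip_force: 30.0
```

```bash
python3 -c "
from h import *
s=monitor.state();print(s['eef_pos'],s['tcp_rot'],s['ft_force'],s['moment'],s['joints'][5])"
```

```text
[ 531.2634835  -230.19145823   49.25037637] [-3.14143101e+00 -7.01276151e-05  9.61558858e-01] [ 0.65553527 -1.07967188  0.45560573] [-0.33452671 -0.28823262  0.01799355] 0.08616679506734576
```

The force is gone at 49.3 mm, where a free stud would still push with 5 N, so the catch holds. Withdraw upward.

move_arm --moves '[0,0,-0.01,0,0,0,-0.015,0,0,0,-0.02,0,0,0,-0.03,0,0,0,-0.05,0,0,0,-0.1,0,0,0,-0.05,0,0,0,0,0]'

```text
t: 17.92
eef_pos: [531.5, -230.5, 91.7]
tcp_rot: [3.14, -0.0, 0.962]
ft_force: [-0.6, 0.3, -0.9]
opening: 0.145
grip_force: 30.0
```

```bash
python3 - <<'E'
from h import *
s=monitor.state();print(s['t'],s['eef_pos'],s['tcp_rot'],s['ft_force'],s["opening"])
p=s["eef_pos"]
plan([570.0,188.0,90],3.055,14,start=[*p[:2],90,s['tcp_rot'][2]])
b=shot("side")
# handle / blade location vs TCP: dark/blue mask
h=cv2.cvtColor(b,cv2.COLOR_BGR2HSV);m=cv2.inRange(h,(105,150,30),(125,255,255))[60:170,280:400]
print(cv2.boundingRect(m),proj("side",[p[0],p[1],p[2]+53]))
E
```

```text
17.925 [ 531.52116295 -230.46386126   91.67381782] [ 3.14004773e+00 -5.63668400e-05  9.61616941e-01] [-0.64946376  0.29676101 -0.88978368] 0.14458576837055842
0.174, -0.099, -0, -0.095,
0.187, -0.072, -0, -0.095,
0.195, -0.043, -0, -0.095,
0.2, -0.014, -0, -0.095,
0.199, 0.016, -0, -0.095,
0.195, 0.045, -0, -0.095,
0.186, 0.074, -0, -0.095,
0.173, 0.101, -0, -0.095,
0.156, 0.125, -0, -0.095,
0.136, 0.147, -0, -0.096,
0.112, 0.166, -0, -0.095,
0.086, 0.18, -0, -0.096,
0.058, 0.192, -0, -0.095,
0.03, 0.198, -0, -0.096,
end [569.948 188.038  90.      3.055]
(58, 35, 11, 22) [344.55021598 106.14051034]
```

move_arm --moves '[0.174,-0.099,0,-0.095,0.187,-0.072,0,-0.095,0.195,-0.043,0,-0.095,0.2,-0.014,0,-0.095,0.199,0.016,0,-0.095,0.195,0.045,0,-0.095,0.186,0.074,0,-0.095,0.173,0.101,0,-0.095,0.156,0.125,0,-0.095,0.136,0.147,0,-0.096]'

```text
t: 19.23
eef_pos: [558.6, 69.6, 90.3]
tcp_rot: [-3.141, -0.001, 2.46]
ft_force: [0.7, -0.7, -0.9]
opening: 0.148
grip_force: 30.0
```

move_arm --moves '[0.112,0.166,0,-0.095,0.086,0.18,0,-0.096,0.058,0.192,0,-0.095,0.03,0.198,0,-0.096,0,0,0,0,0,0,0,0]'

```text
t: 19.98
eef_pos: [569.4, 187.7, 90.3]
tcp_rot: [-3.141, -0.001, 3.054]
ft_force: [0.1, -1.0, -0.6]
opening: 0.147
grip_force: 30.0
```

```bash
python3 - <<'E'
from h import *
s=monitor.state();print(s['t'],s['eef_pos'],s['tcp_rot'],s['ft_force'],s["opening"])
plan([570.1,187.8,65],3.055,2)
a=shot("top","pics/top4.png");b=shot("side","pics/side4.png")
# stud check: slot line in top image = darkest pixels in head disc
c=(451.7,232.9);g=cv2.cvtColor(a,cv2.COLOR_BGR2GRAY);print(g[222:244,441:463])
E
```

```text
19.975 [569.37627234 187.70736808  90.34615174] [-3.14112552e+00 -7.45335773e-04  3.05357818e+00] [ 0.14213584 -1.02998336 -0.622087  ] 0.14673436926726421
-0.002, 0.001, 0.084, -0,
-0.003, 0, 0.085, -0.001,
end [570.137 187.791  64.996   3.055]
[[108 107 106 106 106 105 104 106 105 105 105 106 108 107 107 106 106 107
  108 110 111 113]
 [108 108 107 106 103  99  94  92  94  95  96  99 101 104 104 105 106 105
  107 109 111 111]
 [108 108 107 102  94  86  79  78  80  85  88  89  91  94  98 101 104 105
  106 108 109 111]
 [108 106 102  96  87  83  86  91  96 101 104 101  96  93  91  93 100 104
  107 109 111 111]
 [107 103  97  91  90  98 110 117 120 122 124 121 117 110  98  90  93 100
  105 109 111 113]
 [106  99  90  83  90 106 119 126 129 130 130 131 129 124 114  98  89  92
  101 108 112 112]
 [102  91  82  80  85  93 105 116 123 128 130 131 131 130 123 110  93  85
   94 106 111 111]
 [ 93  80  79  87  85  76  78  91 104 115 122 127 130 130 128 120 102  86
   88 100 107 109]
 [ 81  71  78  86  80  61  53  63  76  90 101 112 119 125 128 126 116  98
   86  93 104 108]
 [ 75  72  84  87
[... 492 characters left out ...]
7  81  64  53  50  63  79  83
   75  80  96 105]
 [ 84  68  77 104 121 127 129 129 128 124 116 107  94  79  69  74  86  84
   77  85  98 105]
 [ 98  79  73  90 110 123 127 127 128 126 124 120 114 104  91  80  76  73
   77  89 100 104]
 [106  93  80  78  92 109 119 123 123 122 119 117 116 112 102  85  69  69
   81  95 102 105]
 [110 105  92  78  77  90 102 109 113 111 105 102 101 100  93  80  69  76
   91 101 104 106]
 [111 108 101  88  79  80  85  91  96  97  92  85  82  77  73  72  76  89
  102 107 109 110]
 [111 108 104  97  92  89  87  87  87  87  86  79  72  68  72  81  90 100
  107 110 111 115]
 [109 106 105 104 103 102  99  96  94  90  90  85  81  83  89  96 101 105
  108 111 113 121]]
```

The new slot line runs from (447,231) to (455,236) in the top view, a quarter turn from before, so the stud is held. Lower the key into the stand.

move_arm --moves '[0,0,0.08,0,0,0,0.08,0,0,0,0.07,0,0,0,0.04,0,0,0,0,0]'

```text
t: 20.7
eef_pos: [569.5, 188.1, 49.7]
tcp_rot: [-3.141, -0.001, 3.055]
ft_force: [-0.2, 0.2, -1.9]
opening: 0.145
grip_force: 30.0
```

move_arm --moves '[0,0,0.04,0,0,0,0.04,0,0,0,0.04,0,0,0,0.04,0,0,0,0,0]'

```text
t: 21.32
eef_pos: [569.4, 188.1, 25.7]
tcp_rot: [-3.141, -0.001, 3.055]
ft_force: [0.1, 0.1, -0.5]
opening: 0.146
grip_force: 30.0
```

In the hole without contact; continue to the rest.

move_arm --moves '[0,0,0.03,0,0,0,0.03,0,0,0,0.02,0,0,0,0,0]'

```text
t: 21.82
eef_pos: [569.5, 188.2, 14.0]
tcp_rot: [-3.141, -0.0, 3.055]
ft_force: [0.8, -0.2, -1.0]
opening: 0.145
grip_force: 30.0
```

move_arm --moves '[0,0,0.006,0,0,0,0.006,0,0,0,0,0]'

```text
t: 22.2
eef_pos: [569.7, 188.2, 12.4]
tcp_rot: [-3.141, 0.0, 3.055]
ft_force: [0.6, 0.3, -1.3]
opening: 0.143
grip_force: 30.0
```

move_arm --moves '[0,0,0.005,0,0,0,0,0]'

```text
t: 22.45
eef_pos: [569.8, 188.2, 11.8]
tcp_rot: [-3.142, 0.0, 3.055]
ft_force: [-0.4, -1.1, 0.1]
opening: 0.146
grip_force: 30.0
```

move_arm --moves '[0,0,0.004,0,0,0,0,0]'

```text
t: 22.7
eef_pos: [569.8, 188.2, 11.8]
tcp_rot: [3.142, 0.001, 3.055]
ft_force: [-1.9, 0.2, 8.1]
opening: 0.147
grip_force: 30.0
```

The collar rests on the stand. Ease back a touch, open and rise.

move_arm --moves '[0,0,-0.004,0,0,0,0,0,0,0,0,0,0,0,0,0,0,0,0,0,0,0,0,0]' --claw 45

```text
t: 23.45
eef_pos: [569.7, 188.2, 11.7]
tcp_rot: [-3.141, -0.0, 3.055]
ft_force: [-0.1, 0.2, 0.4]
opening: 0.47
grip_force: 0.0
```

move_arm --moves '[0,0,-0.05,0,0,0,-0.1,0,0,0,-0.15,0,0,0,-0.2,0,0,0,-0.2,0,0,0,-0.2,0,0,0,0,0,0,0,0,0]'

```text
t: 24.45
eef_pos: [569.3, 188.1, 146.7]
tcp_rot: [-3.141, -0.0, 3.055]
ft_force: [0.5, 0.4, -0.1]
opening: 0.471
grip_force: 0.0
```

```bash
python3 - <<'E'
from h import *
s=monitor.state();print(s['t'],s['eef_pos'],s['ft_force'],s["opening"])
b=shot("side","pics/side5.png");b0=cv2.imread("pics/side0.png")
h=cv2.cvtColor(b,cv2.COLOR_BGR2HSV);print(cv2.connectedComponentsWithStats(cv2.inRange(h,(105,150,40),(125,255,255)))[2:])
d=cv2.absdiff(b,b0).max(2)
for n,(x0,y0,x1,y1) in dict(stand=(225,245,295,320),colstand=(225,175,255,225),compact=(368,198,420,250),brush=(150,190,226,207)).items():
    print(n,(d[y0:y1,x0:x1]>40).sum())
E
```

```text
24.45 [569.33990238 188.0921025  146.70001956] [ 0.48925718  0.41264713 -0.05114272] 0.4707239844463874
(array([[     0,      0,    560,    420, 233403],
       [   250,    250,     20,     30,    507],
       [   159,    334,     46,     35,   1290]], dtype=int32), array([[280.08303235, 208.59458105],
       [259.54832347, 264.63708087],
       [181.85193798, 351.6496124 ]]))
stand 506
colstand 507
compact 942
brush 88
```

The key stands where it was, within 1 mm, and the hand is clear. Hand in.

```bash
python3 -c "
from h import *
print(order.job_done())"
```

```text
the job is handed in; nothing more can be done
None
```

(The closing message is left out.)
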